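# Find the socket for the seized turret nut

### The arm

A 6-joint arm with a two-finger parallel gripper is mounted at the origin on the work surface. World frame = base frame: x ahead of the robot, y to its left, z up, the work surface at z = 0. Lengths are in m, angles in rad, forces in N, time in s.
With the tool pointing down it reaches from about 0.4 to 0.825 m from the base axis. Payload 7 kg.
Tool frame: the origin (TCP) lies midway between the tips of the shut fingers; the grasp point (between the pads) lies arm.hold_point_z behind it (arm.hold_point_z is the distance from the TCP to the grasp point, in m); z points along the fingers, y is the line along which they close (so a half turn about z gives the same grasp; the last joint's range is limited). The gripper opens to 88 mm and grips with 3 to 60 N. Pads are 19 mm wide; open, the fingers measure 130 mm over their backs; the gripper's body (78 mm by 193 mm) begins 47 mm behind the grasp point.
Start: joints at [1.616, 0.359, 0.012, 0, -1.224, -0.288], TCP at [0.162, 0.655, 0.19] pointing down, gripper open.
Joint ranges: [-3.07, 3.07], [-1.43, 2.12], [-1.02, 1.25], [-3.03, 1.67], [-3.05, -0], [-3.03, 3.03]. Speed limits (rad/s): [2.39, 2.39, 3.01, 3.14, 3.14, 3.14].

### API

Orientations are given as [roll, pitch, yaw] about the fixed x, y, z axes, in that order (R = Rz(yaw) Ry(pitch) Rx(roll)).
In Python, from station import arm gives the robot as it stands.
- The arm moves only by the shell command python3 -m crank 'ROWS' [OPENING] [FORCE]. ROWS is JSON, a list that holds one entry, the list of rows, each a list of 4 numbers: the shift along the tool's x, y, z in units of 25 mm (1.0 is 25 mm), then the turn about the tool's z in units of 5 degrees (1.0 is 5 degrees). A call has 1 to 12 rows; each row is the pose to reach, as a shift and turn from the pose commanded when the call began, along the tool's axes at that moment; what a row does not reach only later rows make up. A row lasts 1/8 s, in which the tool goes at most 62.5 mm and 10.7 degrees, less where a joint would pass 70% of its speed; a pose out of reach is approached as far as the arm can. A call with a gripper value outside its range is refused whole. OPENING is the closure, from 0 (fully open) to 1 (shut), set as the call begins (- or left out, the last holds). The fingers move at their own pace and stop on an object; FORCE is the grip in N (left out, the last holds). Time passes only in rows, so rows that repeat a pose let the fingers close. It gives the time, the measured TCP pose, the force, the opening and the grip force at its end, in the units of the state.
- arm.get_state(): the state, without advancing time (a new reading comes with each control period).
- arm.grab_frame(name): name is "side" or "top" or "wrist"; returns (picture, depth): 384x512x3 uint8, red, green, blue; 384x512 float32, m along the optical axis (not along the pixel's ray), 0 where there is no reading.
- arm.get_calibration(name): a dict with "mtx" (3x3 intrinsics, pixels), "R" (3x3) and "t" (3): a world point X has camera coordinates R X + t; the wrist camera has in their place "mount" (4x4, takes a point from camera to tool coordinates, whose origin is the TCP and whose axes are the flange's). Camera axes: x right, y down, z forward; pixel columns grow to the right and rows downward; lengths in m; the calibration is good to about 2 mm. The wrist camera is an equidistant fisheye: a pixel r from the principal point sees the ray r / f radians off the axis. A picture is of the moment at which its call begins: read the wrist's pose just before it. get_calibration takes no time and is no camera call.
- arm.job_done(): hands the job in; it is judged then, once.
Trained networks look in the newest picture that a camera, given by its name, has taken for a name from the list of things; names that differ only in an ending like _2 or _b are one class to them, and where a whole thing is asked for, a point or a joint stands for the part that bears it (a point fixed in the world has none). Each returns a list of dicts, best first, with "score" (0 to 1); they miss things now and then, are a little off and sometimes report something else, mostly with a low value. They report only what shows in the picture. A call takes as long as a camera call. They do not tell look-alikes from the thing itself.
- arm.recognise(thing, camera): "extent" ([left, top, width, height] in pixels, round what is visible of it).
- arm.trace(thing, camera): "mask" (384x512 bool, what is visible of it) and "extent" ([left, top, width, height] in pixels, round what is visible of it).
The state is a dict: "t": time; "q": joint angles; "qd": joint speeds; "joint_efforts": joint torques, N m; "eef_pos": TCP position; "ee_rot": TCP orientation; "force": force on the tool from outside, world axes, zero at the start; "moment": the same for the moment, N m; "width": finger opening in m; "gripper_force": force on a finger pad.
Only numpy, scipy, OpenCV 4.12 (cv2) and the standard library are available. Lean on these libraries where they do the work, as an engineer would, in place of code of your own. Each camera call takes 0.05 s, during which the arm holds its last target. There are 200 camera calls.

### The job

The nut on top of the bench gas turret is seized: first press the canister's nozzle cap fully down and let it spring back up, to wet the nut with release oil. Then try the sockets from the dissecting pan on the nut, standing any that does not fit back upright in the pan, and finish while still holding the one that fits, pushed fully down over the nut. Leave the other glassware, bottles and instruments where they are.

Things in the scene. Friction and masses are not known exactly. Their poses are not given: they have to be found in the camera images.
- socket_a: One of two look-alike sockets: steel hexagon tube 36 mm across flats, 40 tall, open below, with a 22 mm square head on top to hold (36 tall; 76 in all, 0.17 to 0.33 kg). One has a 26 mm opening, 26 deep, that fits the nut, the other a 20 mm one that stops on it; no telling by eye. Origin: centre of the lower end; z up; x, y square to the head's faces, x also to a flat of the hexagons.
- socket_b: One of two look-alike sockets: steel hexagon tube 36 mm across flats, 40 tall, open below, with a 22 mm square head on top to hold (36 tall; 76 in all, 0.17 to 0.33 kg). One has a 26 mm opening, 26 deep, that fits the nut, the other a 20 mm one that stops on it; no telling by eye. Origin: centre of the lower end; z up; x, y square to the head's faces, x also to a flat of the hexagons.
- socket_slim: The slim socket: same build and 76 mm height, same 22 mm square adapter head, but the tube is only 24 mm across flats with a 16 mm opening, plainly too small for the nut. Stands in the tray. Origin and axes as for the other sockets.
- nut: Fixed steel hex nut on the turret's flat top (60 mm wide): 24 mm across flats, 16 high, its top 6 mm tapering to 20.5 mm. Origin: centre of its underside; z up; x square to a flat, repeats every 60 deg. Does not turn. A fitting socket goes down onto the turret's top (origins level); one too small stops 16 mm higher, one that fits but is turned wrongly about 12 mm higher.
- turret: Fixed grey bench gas turret, round, foot 96 mm across, 50 mm high, with a brass hose barb on two sides (along its own x, 70 mm from the axis, 28 mm up). Origin: centre of its underside on the bench; z up.
- tray: Fixed aluminium dissecting pan, 320 mm (its x) by 220 mm (its y), walls 50 mm high and 3 mm thick, with a dark pad inside whose top is 10 mm above the bench; the sockets stand on the pad in a row along x, about 30 mm to the +y side of the middle. Origin: centre of its underside; z up.
- canister: Fixed small aluminium spray canister of release oil, 45 mm across, in a holder with a 75 by 60 mm foot beside the turret; 142 mm high to the top of its cap. Origin: centre of the underside; z up; the nozzle points to its -y, towards the nut.
- nozzle_cap (a joint): Travel of the canister's sprung white nozzle cap: 0 = up, 0.006 m = fully down. The spring needs 1.6 N to start and about 6.4 N at the bottom and lifts the cap again by itself.
- cap_top (a point): Centre of the flat top of the nozzle cap (28 mm across), 142 mm above the bench when up; moves down with the cap. Press straight down here.
- forceps: Loose steel forceps lying in the tray, 120 mm long, 5 mm thick. Bystander. Origin at the middle.
- scissors: Loose steel scissors lying in the tray, 135 mm long, 6 mm thick. Bystander. Origin at the pivot.
- beaker: Loose glass beaker, 66 mm across, 75 mm high, on the bench beyond the turret. Bystander. Origin: centre of the underside.
- jar: Loose glass specimen jar with black cap, 60 mm across, 80 mm high, on the robot's side of the turret. Bystander. Origin: centre of the underside.
- wash_bottle: Loose white wash bottle with blue cap, 64 mm across, 150 mm high, beyond the canister. Bystander. Origin: centre of the underside.
- dish: Loose clear dish, 90 mm across, 14 mm high, on the bench. Bystander. Origin: centre of the underside.
Not all that is in view belongs to the job. Leave any green look-alike of the socket_a alone.

How it is judged:
By the outcome, as a careful person would: the job done as asked, in the order asked, and still so for the second after the job is handed in, while the arm keeps its last pose, push and grip.
It also fails if it takes over 59 s, if anything falls off the work surface, if the arm or the gripper's body presses on something with over 40 N, if the wrist force passes 120 N, or if a joint passes its speed limit or range.

## Working session

There is one attempt and no reset: what is moved stays moved. The work goes in short steps, Python scripts to look and compute and a shell command to move; the robot and the scene stay as the last step left them, time stands still between calls to the robot, and variables do not carry over. Pictures are saved under pics/ and viewed, at most 10 in all, crops included, and the job is handed in when it is done.

```bash
ls; mkdir -p pics; cat > h.py <<'E'
import numpy as np,cv2
from station import arm
from scipy.spatial.transform import Rotation as Rot
def cloud(name):
    s=arm.get_state(); im,d=arm.grab_frame(name); c=arm.get_calibration(name)
    K=np.array(c["mtx"]); v,u=np.mgrid[:384,:512]
    x=(u-K[0,2])/K[0,0]; y=(v-K[1,2])/K[1,1]
    if name=="wrist":
        th=np.hypot(x,y); k=np.where(th>1e-9,np.tan(th)/np.maximum(th,1e-9),1); x=x*k;y=y*k
    P=np.stack([x*d,y*d,d],-1)
    if name=="wrist":
        M=np.array(c["mount"]); P=P@M[:3,:3].T+M[:3,3]
        R=Rot.from_euler("xyz",s["ee_rot"]).as_matrix(); P=P@R.T+np.array(s["eef_pos"])
    else: P=(P-np.array(c["t"]))@np.array(c["R"])
    P[d==0]=np.nan
    return im,d,P
def save(im,n): cv2.imwrite("pics/"+n,cv2.cvtColor(im,cv2.COLOR_RGB2BGR))
E
python3 - <<'E'
from h import *
print(arm.get_state(), arm.hold_point_z)
ims=[]
for n in ["top","side"]:
    im,d,P=cloud(n); np.save(n+"P.npy",P); save(im,n+"0.png")
    for t in ["socket_a","socket_slim","nut","turret","tray","canister","cap_top","jar","beaker","wash_bottle","dish","forceps","scissors"]:
        for r in arm.trace(t,n)[:4]:
            if r["score"]<.3: continue
            m=r["mask"]; q=P[m]; q=q[~np.isnan(q[:,0])]
            if len(q)<5: continue
            z=np.percentile(q[:,2],95); tp=q[q[:,2]>z-.006]
            print(n,t,round(r["score"],2),r["extent"],"med",np.median(q,0).round(3),"ztop",z.round(3),"topc",((tp.min(0)+tp.max(0))/2).round(3),tp.mean(0).round(3),len(tp))
E
```

```text
pics
{'t': 0.0, 'q': array([ 1.61612845e+00,  3.59365173e-01,  1.10646434e-02, -3.69282494e-04,
       -1.22409005e+00, -2.88057263e-01]), 'qd': array([ 8.39781069e-04,  2.07071416e-04, -7.26894038e-04,  1.83678539e-03,
       -3.68600581e-04,  7.35003294e-05]), 'joint_efforts': array([-1.27568356e-06, -5.82721245e+01,  2.93058693e+01,  6.99716493e+00,
        7.05792612e-03, -1.60461550e-04]), 'eef_pos': array([0.16215511, 0.65466861, 0.18873584]), 'ee_rot': array([ 3.13996545e+00, -1.20111607e-04, -2.42850804e-01]), 'force': array([ 0.21576845, -0.28537986,  0.23452708]), 'moment': array([-0.01185872, -0.01161627,  0.01874896]), 'gripper_force': 0.0, 'width': 0.087677064331003} 0.0188
top socket_a 0.66 [275.8, 199.4, 13.6, 19.1] med [ 0.45  -0.012  0.042] ztop 0.078 topc [ 0.455 -0.014  0.076] [ 0.455 -0.014  0.076] 82
top socket_a 0.62 [339.5, 185.5, 19.7, 16.4] med [ 0.502 -0.177  0.052] ztop 0.088 topc [ 0.506 -0.182  0.087] [ 0.506 -0.182  0.086] 82
top socket_a 0.6 [272.6, 134.3, 16.5, 20.6] med [ 0.627 -0.004  0.043] ztop 0.078 topc [ 0.633 -0.005  0.077] [ 0.634 -0.005  0.07
[... 3826 characters left out ...]
.072] [0.645 0.094 0.072] 127
side wash_bottle 0.76 [217.3, 113.8, 19.6, 49.4] med [0.628 0.285 0.08 ] ztop 0.147 topc [0.637 0.301 0.147] [0.637 0.299 0.148] 62
side dish 0.87 [140.0, 196.1, 30.6, 23.8] med [0.364 0.261 0.002] ztop 0.013 topc [0.364 0.255 0.011] [0.364 0.255 0.011] 152
side forceps 0.7 [287.9, 319.9, 54.4, 35.5] med [ 0.428 -0.278  0.013] ztop 0.016 topc [ 0.422 -0.28   0.014] [ 0.425 -0.279  0.014] 370
side scissors 0.92 [333.1, 283.2, 62.4, 47.9] med [ 0.524 -0.293  0.014] ztop 0.016 topc [ 0.555 -0.286  0.014] [ 0.536 -0.291  0.014] 422
side scissors 0.4 [340.8, 236.8, 16.8, 31.2] med [ 0.595 -0.202  0.06 ] ztop 0.086 topc [ 0.604 -0.198  0.084] [ 0.602 -0.199  0.084] 94
```

```bash
python3 - <<'E'
import cv2,numpy as np
a=cv2.imread("pics/top0.png")[100:290,130:430];b=cv2.imread("pics/side0.png")[110:390,130:430]
a=cv2.resize(a,(400,253));b=cv2.resize(b,(400,373))
cv2.imwrite("pics/v1.png",cv2.resize(cv2.imread("pics/top0.png")[95:290,130:430],(800,520),interpolation=cv2.INTER_CUBIC))
E
```

```text
(no output)
```

View pics/v1.png

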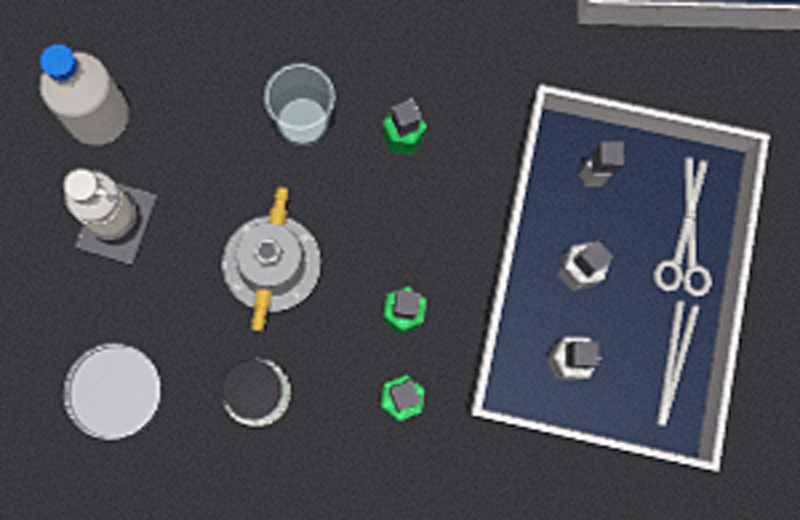

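The picture shows the cap at crop (80,185), nut at (267,250), sockets a and b at (590,260) and (580,355), the slim one at (605,160), and three green look-alikes to avoid. Next I go above the cap.

```bash
cat >> h.py <<'E'
def rel(x,y,z,yaw=None):
    s=arm.get_state(); p=np.array(s["eef_pos"]); w=s["ee_rot"][2]
    R=Rot.from_euler("xyz",[np.pi,0,w]).as_matrix()
    d=R.T@(np.array([x,y,z])-p)/.025
    dy=0 if yaw is None else -(np.degrees(yaw-w))/5   # tool z is down
    print("rel",d.round(2),"turn",round(dy,2),"yaw",round(np.degrees(w),1),"p",p.round(4),"q6",round(s["q"][5],2),"t",round(s["t"],2),"F",np.array(s["force"]).round(1))
E
python3 -c "
from h import *
rel(.53,.27,.165)"
```

```text
rel [17.98 11.42  0.99] turn 0 yaw -13.9 p [0.1623 0.6551 0.1896] q6 -0.29 t 1.4 F [-0.7  0.5 -0.4]
```

```bash
python3 -m crank '[[[2,1.27,0.1,0],[4,2.54,0.2,0],[6,3.8,0.3,0],[8,5.1,0.4,0],[10,6.35,0.5,0],[12,7.6,0.6,0],[14,8.9,0.7,0],[16,10.2,0.85,0],[18,11.4,1,0],[18,11.4,1,0],[18,11.4,1,0]]]' 1 20
python3 - <<'E'
from h import *
rel(.53,.27,.145)
im,d,P=cloud("wrist"); save(im,"w1.png")
for t in ["cap_top","nut","turret"]:
  for r in arm.trace(t,"wrist")[:2]:
    q=P[r["mask"]]; q=q[~np.isnan(q[:,0])]
    print(t,round(r["score"],2),r["extent"],np.median(q,0).round(4),q.min(0).round(3),q.max(0).round(3))
m=(abs(P[...,2]-.142)<.006)&(abs(P[...,0]-.53)<.03)&(abs(P[...,1]-.27)<.03); q=P[m]; print(len(q),(q.min(0)+q.max(0))/2 if len(q) else 0)
m=(abs(P[...,2]-.066)<.005)&(abs(P[...,0]-.497)<.03)&(abs(P[...,1]-.114)<.03); q=P[m]; print(len(q),(q.min(0)+q.max(0))/2 if len(q) else 0)
E
```

```text
t: 2.78
eef_pos: [0.5307, 0.2701, 0.1646]
ee_rot: [3.142, 0.0, -0.244]
force: [-0.7, -0.6, 0.5]
width: 0.0007
gripper_force: 0.0
rel [-0.03  0.01  0.78] turn 0 yaw -14.0 p [0.5307 0.2701 0.1646] q6 0.53 t 2.77 F [-0.7 -0.6  0.5]
cap_top 0.78 [229.3, 183.4, 46.9, 36.9] [0.5341 0.2718 0.142 ] [0.517 0.252 0.108] [0.57  0.287 0.273]
cap_top 0.22 [341.3, 10.3, 74.5, 63.8] [0.6492 0.0831 0.0477] [ 0.615  0.012 -0.002] [0.7   0.129 0.077]
nut 0.81 [380.1, 167.3, 19.8, 19.9] [0.5002 0.1203 0.0659] [0.48  0.098 0.049] [0.511 0.131 0.069]
turret 0.78 [340.1, 113.6, 69.6, 112.6] [0.5107 0.1294 0.0338] [ 0.43   0.062 -0.001] [0.568 0.165 0.067]
971 [0.53267038 0.26962612 0.14014919]
354 [0.49933563 0.11821979 0.06496741]
```

View pics/w1.png

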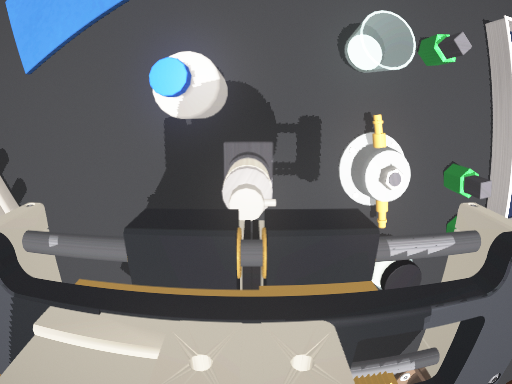

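Wrist view: cap at (248,200), just ahead of the shut fingertips at (252,250); nut at (391,177). The positions agree, so I press, and watch the force.

```bash
python3 -m crank '[[[0.05,0,0.5,0],[0.05,0,0.8,0],[0.05,0,1.0,0],[0.05,0,1.1,0],[0.05,0,1.1,0]]]'; python3 -m crank '[[[0,0,0.06,0],[0,0,0.12,0],[0,0,0.12,0],[0,0,0.12,0]]]'
```

```text
t: 3.6
eef_pos: [0.5318, 0.27, 0.137]
ee_rot: [3.141, 0.0, -0.243]
force: [0.2, -0.1, -0.0]
width: 0.0009
gripper_force: 0.0
t: 4.1
eef_pos: [0.5318, 0.2701, 0.1342]
ee_rot: [-3.142, -0.0, -0.243]
force: [-0.9, 1.3, 0.3]
width: 0.0007
gripper_force: 0.0
```

```bash
python3 - <<'E'
from h import *
rel(.53,.27,.145)
im,d,P=cloud("side"); im2,d2,P2=cloud("wrist")
a=cv2.resize(im[80:220,140:290],(420,392),interpolation=cv2.INTER_CUBIC);b=cv2.resize(im2[150:290,180:320],(380,392),interpolation=cv2.INTER_CUBIC)
save(np.hstack([a,b]),"v3.png")
E
```

```text
rel [-0.07  0.02 -0.43] turn 0 yaw -13.9 p [0.5318 0.2701 0.1342] q6 0.53 t 4.1 F [-0.9  1.3  0.3]
```

View pics/v3.png

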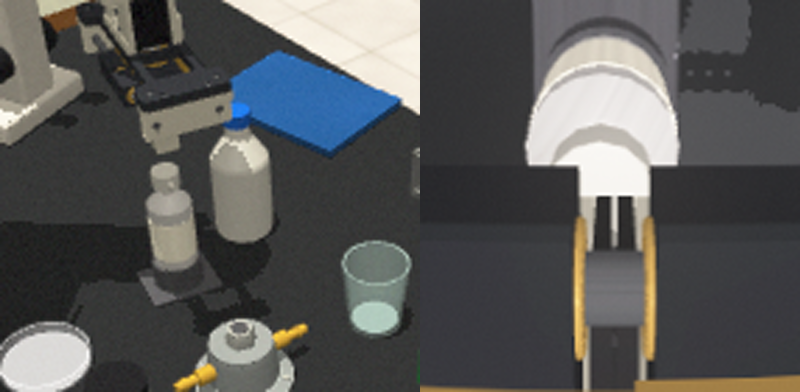

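```bash
python3 - <<'E'
from h import *
c=arm.get_calibration("side");K=np.array(c["mtx"])
for X in [(.5318,.2701,.1342),(.5318,.2701,.153),(.5318,.2701,.20),(.5318,.2701,.142)]:
    p=K@(np.array(c["R"])@X+np.array(c["t"])); print(X,(p[:2]/p[2]).round(1))
im,d,P=cloud("side")
for r in range(104,150,3): print(r,[tuple(P[r,k].round(3)) for k in (192,196,200,204)])
im,d,P=cloud("wrist")
print([ (k,tuple(P[k,250].round(3))) for k in range(196,262,6)])
E
```

```text
(0.5318, 0.2701, 0.1342) [199.1 142.7]
(0.5318, 0.2701, 0.153) [198.3 136.9]
(0.5318, 0.2701, 0.2) [196.2 121.7]
(0.5318, 0.2701, 0.142) [198.8 140.3]
104 [(np.float64(0.521), np.float64(0.26), np.float64(0.26)), (np.float64(0.528), np.float64(0.252), np.float64(0.26)), (np.float64(0.535), np.float64(0.246), np.float64(0.26)), (np.float64(0.543), np.float64(0.241), np.float64(0.259))]
107 [(np.float64(0.498), np.float64(0.22), np.float64(0.277)), (np.float64(0.52), np.float64(0.24), np.float64(0.26)), (np.float64(0.512), np.float64(0.208), np.float64(0.277)), (np.float64(0.516), np.float64(0.197), np.float64(0.28))]
110 [(np.float64(0.489), np.float64(0.206), np.float64(0.279)), (np.float64(0.496), np.float64(0.201), np.float64(0.278)), (np.float64(0.503), np.float64(0.194), np.float64(0.279)), (np.float64(0.509), np.float64(0.188), np.float64(0.279))]
113 [(np.float64(0.482), np.float64(0.196), np.float64(0.278)), (np.float64(0.489), np.float64(0.191), np.float64(0.278)), (np.float64(0.496), np.float64(0.184), np.float64(0.278)), (np.float64(0.502), np.float64(0.177), np.float64(0.2
[... 2919 characters left out ...]
), np.float64(0.268), np.float64(0.131))), (202, (np.float64(0.543), np.float64(0.269), np.float64(0.142))), (208, (np.float64(0.54), np.float64(0.269), np.float64(0.142))), (214, (np.float64(0.535), np.float64(0.271), np.float64(0.141))), (220, (np.float64(0.542), np.float64(0.269), np.float64(0.172))), (226, (np.float64(0.542), np.float64(0.269), np.float64(0.181))), (232, (np.float64(0.541), np.float64(0.269), np.float64(0.189))), (238, (np.float64(0.541), np.float64(0.269), np.float64(0.196))), (244, (np.float64(0.563), np.float64(0.263), np.float64(0.254))), (250, (np.float64(0.562), np.float64(0.264), np.float64(0.254))), (256, (np.float64(0.56), np.float64(0.264), np.float64(0.255)))]
```

Side view: the fingertip ends at about crop (165,145), clearly above the cap at (165,175), which is still up. The real tips sit about 33 mm behind the reported TCP. I go on down gently, checking the force.

```bash
python3 -m crank '[[[0,0,0.4,0],[0,0,0.7,0],[0,0,0.9,0],[0,0,0.9,0]]]'; python3 - <<'E'
from h import *
im,d,P=cloud("wrist")
print([ (k,float(P[k,250,2].round(4))) for k in range(200,234,2)])
im,d,P=cloud("side")
print([ (k,P[k,197].round(3).tolist()) for k in range(130,150,1)])
E
```

```text
t: 4.8
eef_pos: [0.5315, 0.2698, 0.111]
ee_rot: [3.141, 0.001, -0.243]
force: [0.2, 0.8, 0.9]
width: 0.0006
gripper_force: 0.0
[(200, 0.1148), (202, 0.1139), (204, 0.1268), (206, 0.1309), (208, 0.1352), (210, 0.1394), (212, 0.1417), (214, 0.1424), (216, 0.1419), (218, 0.1421), (220, 0.149), (222, 0.1523), (224, 0.1548), (226, 0.1578), (228, 0.1615), (230, 0.1634), (232, 0.167)]
[(130, [0.483, 0.185, 0.238]), (131, [0.486, 0.191, 0.231]), (132, [0.484, 0.189, 0.23]), (133, [0.485, 0.192, 0.225]), (134, [0.484, 0.19, 0.224]), (135, [0.484, 0.19, 0.221]), (136, [0.484, 0.192, 0.217]), (137, [0.483, 0.19, 0.216]), (138, [0.518, 0.253, 0.165]), (139, [0.519, 0.256, 0.16]), (140, [0.519, 0.257, 0.156]), (141, [0.517, 0.254, 0.155]), (142, [0.524, 0.267, 0.141]), (143, [0.522, 0.263, 0.142]), (144, [0.521, 0.264, 0.138]), (145, [0.523, 0.267, 0.133]), (146, [0.521, 0.265, 0.131]), (147, [0.522, 0.267, 0.127]), (148, [0.52, 0.264, 0.126]), (149, [0.523, 0.271, 0.117])]
```

```bash
python3 -m crank '[[[0,0,0.16,0],[0,0,0.24,0],[0,0,0.24,0],[0,0,0.24,0]]]';python3 -m crank '[[[0,0,0.08,0],[0,0,0.12,0],[0,0,0.12,0],[0,0,0.12,0]]]'
```

```text
t: 5.4
eef_pos: [0.5318, 0.2701, 0.1057]
ee_rot: [3.142, 0.0, -0.243]
force: [0.1, -0.6, -0.4]
width: 0.0003
gripper_force: 0.0
t: 5.9
eef_pos: [0.5319, 0.2701, 0.1029]
ee_rot: [-3.141, -0.0, -0.243]
force: [-1.8, 0.1, 3.1]
width: 0.0004
gripper_force: 1.8
```

```bash
python3 -m crank '[[[0,0,0.08,0],[0,0,0.16,0],[0,0,0.16,0],[0,0,0.16,0]]]';python3 -m crank '[[[0,0,0.06,0],[0,0,0.12,0],[0,0,0.12,0],[0,0,0.12,0]]]'
```

```text
t: 6.4
eef_pos: [0.532, 0.2701, 0.0994]
ee_rot: [-3.141, -0.001, -0.243]
force: [-3.1, -1.0, 9.8]
width: 0.0004
gripper_force: 4.6
t: 6.9
eef_pos: [0.5322, 0.2702, 0.099]
ee_rot: [-3.14, -0.002, -0.242]
force: [-11.0, -3.7, 26.9]
width: 0.0002
gripper_force: 13.8
```

Fully bottomed (27 N at TCP z 0.099, so the tips are 37 mm short of the TCP). I release and go to look at the nut.

```bash
python3 -m crank '[[[0,0,-1,0],[0,0,-2.4,0],[-0.2,1.2,-2.4,0],[-0.5,3,-2.4,0],[-0.8,5,-2,0],[-1.2,6.7,-1.24,0],[-1.2,6.7,-1.24,0],[-1.2,6.7,-1.24,0]]]' 0
python3 - <<'E'
from h import *
rel(.497,.116,.1)
im,d,P=cloud("wrist")
r=arm.trace("nut","wrist"); 
for k in r[:2]: print(k["score"],k["extent"])
x,y,w,h=map(int,r[0]["extent"]); cx,cy=x+w//2,y+h//2
c=im[max(cy-60,0):cy+60,cx-80:cx+80]; save(cv2.resize(c,(800,600),interpolation=cv2.INTER_CUBIC),"v4.png"); print(cx,cy)
for n in [(im,d,P)]:
  m=(P[...,2]>.063)&(P[...,2]<.07)&(abs(P[...,0]-.497)<.025)&(abs(P[...,1]-.116)<.025); q=P[m]; print(len(q),((q.min(0)+q.max(0))/2).round(4),np.ptp(q,0).round(4))
np.save("wP.npy",P);save(im,"w4.png")
im,d,P=cloud("side"); r=arm.trace("cap_top","side")[0]; q=P[r["mask"]]; print("cap z",np.nanpercentile(q[:,2],95))
E
```

```text
t: 7.9
eef_pos: [0.4628, 0.1148, 0.1268]
ee_rot: [-3.141, -0.0, -0.243]
force: [-0.7, 0.0, -0.1]
width: 0.0748
gripper_force: 0.0
rel [ 1.32 -0.37  1.07] turn 0 yaw -13.9 p [0.4628 0.1148 0.1268] q6 0.67 t 7.9 F [-0.7  0.  -0.1]
0.89 [225.4, 140.6, 28.7, 28.2]
239 154
549 [0.499  0.1166 0.0661] [0.023  0.0244 0.0061]Traceback (most recent call last):
  File "<stdin>", line 11, in <module>
IndexError: list index out of range
```

View pics/v4.png

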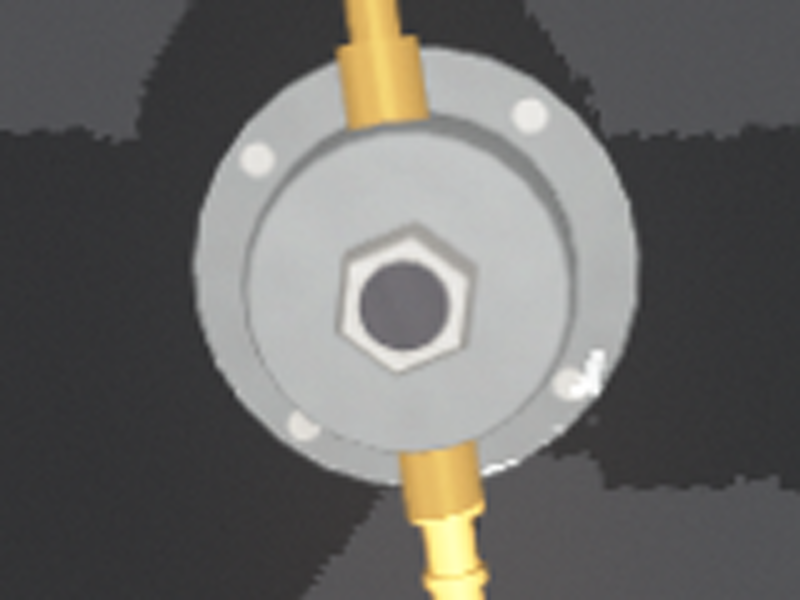

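Clear nut view: hexagon centred at crop (405,300) with corners near top (415,225) and bottom (400,372). I measure its centre and angle by projecting the outline onto planes of known height.

```bash
cat >> h.py <<'E'
def wray(pix,z,s):
    "wrist pixels (N,2) -> world xy on plane z"
    c=arm.get_calibration("wrist");K=np.array(c["mtx"]);M=np.array(c["mount"])
    x=(pix[:,0]-K[0,2])/K[0,0];y=(pix[:,1]-K[1,2])/K[1,1];th=np.hypot(x,y)
    k=np.sin(th)/np.maximum(th,1e-9); r=np.stack([x*k,y*k,np.cos(th)],1)
    R=Rot.from_euler("xyz",s["ee_rot"]).as_matrix()
    r=r@M[:3,:3].T@R.T; o=R@M[:3,3]+np.array(s["eef_pos"])
    return (o+r*((z-o[2])/r[:,2])[:,None])[:,:2]
def polyfit_angle(xy,n):
    "centre and flat-normal angle (deg, mod 360/n) of an n-gon from its filled convex outline"
    h=cv2.convexHull(xy.astype(np.float32)*1000)[:,0,:].astype(float)
    best=None
    from scipy.optimize import least_squares
    # resample outline
    p=np.vstack([h,h[:1]]);L=np.r_[0,np.cumsum(np.hypot(*np.diff(p,axis=0).T))]
    t=np.linspace(0,L[-1],180,endpoint=False);q=np.c_[np.interp(t,L,p[:,0]),np.interp(t,L,p[:,1])]
    def f(v):
        a=v[2]+np.arange(n)*2*np.pi/n; D=(q-v[:2])@np.array([np.cos(a),np.sin(a)])
        return D.max(1)-v[3]
    c=q.mean(0)
    for a0 in np.arange(0,2*np.pi/n,.1):
        r=least_squares(f,[*c,a0,np.ptp(q[:,0])/2.1],loss="soft_l1",f_scale=.3)
        if best is None or r.cost<best.cost: best=r
    v=best.x; return v[:2]/1000,np.degrees(v[2])%(360/n),2*v[3],np.sqrt(2*best.cost/180)
E
python3 - <<'E'
from h import *
s=arm.get_state(); im=cv2.imread("pics/w4.png")
g=cv2.cvtColor(im,cv2.COLOR_BGR2GRAY)
x0,y0=160-0+239-160,94
cx,cy=239-80+405/5,154-60+300/5
big=cv2.resize(g[int(cy)-20:int(cy)+20,int(cx)-20:int(cx)+20],None,fx=8,fy=8,interpolation=cv2.INTER_CUBIC)
for th in (195,205,215):
    m=(big>th).astype(np.uint8); n,l,st,ct=cv2.connectedComponentsWithStats(m); k=1+np.argmax(st[1:,4]); 
    v,u=np.nonzero(l==k); pix=np.c_[(u+.5)/8-.5+int(cx)-20,(v+.5)/8-.5+int(cy)-20]
    print(th,st[k],polyfit_angle(wray(pix,.066,s),6))
# sockets
for n in ("top","side"):
    P=np.load(n+"P.npy")
    for c in [(.506,-.184),(.4175,-.175),(.604,-.197)]:
        m=(P[...,2]>.079)&(P[...,2]<.093)&(np.hypot(P[...,0]-c[0],P[...,1]-c[1])<.03); q=P[m][:,:2]
        print(n,len(q),polyfit_angle(q,4))
E
```

```text
195 [   61    61   199   212 13102] (array([0.49883653, 0.11756087]), np.float64(8.744656130599921), np.float64(20.61690344482986), np.float64(0.07231807940054578))
205 [   63    64   195   208 11444] (array([0.49880932, 0.11757667]), np.float64(9.059865098742208), np.float64(20.249838406237178), np.float64(0.06569964144824786))
215 [  65   66  190  204 9504] (array([0.49879045, 0.11759234]), np.float64(9.360695178613994), np.float64(19.88350162591014), np.float64(0.07287755984187455))
top 86 (array([ 0.50623688, -0.18223345]), np.float64(44.31817395607925), np.float64(21.363873253099307), np.float64(0.32542161691496685))
top 97 (array([ 0.4172045 , -0.17346656]), np.float64(1.9153341214123305), np.float64(21.30166524479768), np.float64(0.19325303352358147))
top 88 (array([ 0.60429735, -0.1957139 ]), np.float64(3.5203548724450666), np.float64(22.06467913154816), np.float64(0.25705073555496183))
side 110 (array([ 0.50596468, -0.18530523]), np.float64(44.746649544169685), np.float64(21.293710800886974), np.float64(0.4124692588263249))
side 130 (array([ 0.41740432, -0.17630795]), np.float64(2.4059204508007497), np.float64(21.779673635138234), np.float64(0.2486441611635711))
side 102 (array([ 0.60353313, -0.19834235]), np.float64(0.6312901351608786), np.float64(21.65733816268218), np.float64(0.3201600757768106))
```

Nut: centre (0.499, 0.1176), angle 9°, measured width 20.2 mm against the true 20.5. Now over the sockets for a close look.

```bash
python3 -m crank '[[[0.2,1.2,-0.8,0],[0.4,3,-1,-0.6],[0.6,5,-1,-1.2],[0.8,7,-1,-1.8],[1,9,-1,-2.4],[1.3,10.6,-1,-3.2],[1.6,11.85,-1,-3.2],[1.6,11.85,-1,-3.2],[1.6,11.85,-1,-3.2]]]' 0
cat > look.py <<'E'
from h import *
import sys
tag=sys.argv[1]; zt=float(sys.argv[2])
s=arm.get_state(); im,d,P=cloud("wrist"); save(im,tag+".png"); np.save(tag+".npy",P)
print(s["eef_pos"].round(4),np.degrees(s["ee_rot"][2]).round(2),s["t"])
for c in [(.506,-.184),(.4175,-.175),(.604,-.197)]:
    m=(abs(P[...,2]-zt)<.004)&(np.hypot(P[...,0]-c[0],P[...,1]-c[1])<.035)
    if m.sum()<30: print(c,m.sum()); continue
    m=cv2.morphologyEx(m.astype(np.uint8),cv2.MORPH_OPEN,np.ones((3,3)))
    v,u=np.nonzero(m); print(c,len(u),polyfit_angle(wray(np.c_[u,v].astype(float),zt,s),4), np.median(P[m>0][:,2]).round(4))
E
python3 look.py w5 .086
```

```text
t: 9.22
eef_pos: [0.4302, -0.1822, 0.1515]
ee_rot: [-3.141, 0.0, 0.036]
force: [-0.1, 0.8, -0.3]
width: 0.0876
gripper_force: 0.0
[ 0.4302 -0.1822  0.1515] 2.07 9.225
(0.506, -0.184) 615 (array([ 0.50754076, -0.18342449]), np.float64(43.828418489149975), np.float64(21.74151156454346), np.float64(0.2098526652735732)) 0.0862
(0.4175, -0.175) 573 (array([ 0.41961702, -0.17456301]), np.float64(1.2948094639362586), np.float64(21.80218167217432), np.float64(0.15945617956930977)) 0.0862
(0.604, -0.197) 340 (array([ 0.60024232, -0.19697298]), np.float64(71.98130091009033), np.float64(17.66166744936864), np.float64(0.8555983111437848)) 0.0862
```

View pics/w5.png

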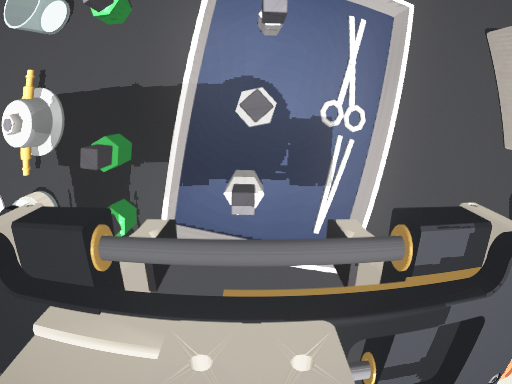

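Wrist view: S2 head at (243,200), S1 head at (256,105), slim at (272,12). Measured head widths of 21.8 mm match. Descending on S2.

```bash
python3 -m crank '[[[-0.43,-0.3,1.5,0],[-0.43,-0.3,3.2,0],[-0.43,-0.3,4.4,0],[-0.43,-0.3,5,0],[-0.43,-0.3,5.2,0],[-0.43,-0.3,5.2,0]]]' 0 ; python3 -m crank '[[[0,0,0,0],[0,0,0,0],[0,0,0,0],[0,0,0,0],[0,0,0,0],[0,0,0,0],[0,0,0,0]]]' 1 40; python3 -c "
from h import *
im,d,P=cloud('side'); save(cv2.resize(im[200:340,200:400],(800,560)),'v6.png')"
```

```text
t: 10.02
eef_pos: [0.4193, -0.1749, 0.0219]
ee_rot: [3.142, -0.0, 0.038]
force: [-0.3, 0.2, 0.4]
width: 0.088
gripper_force: 0.0
t: 10.9
eef_pos: [0.419, -0.1754, 0.0216]
ee_rot: [3.142, 0.0, 0.036]
force: [-0.9, 1.8, 1.2]
width: 0.0231
gripper_force: 0.8
```

View pics/v6.png

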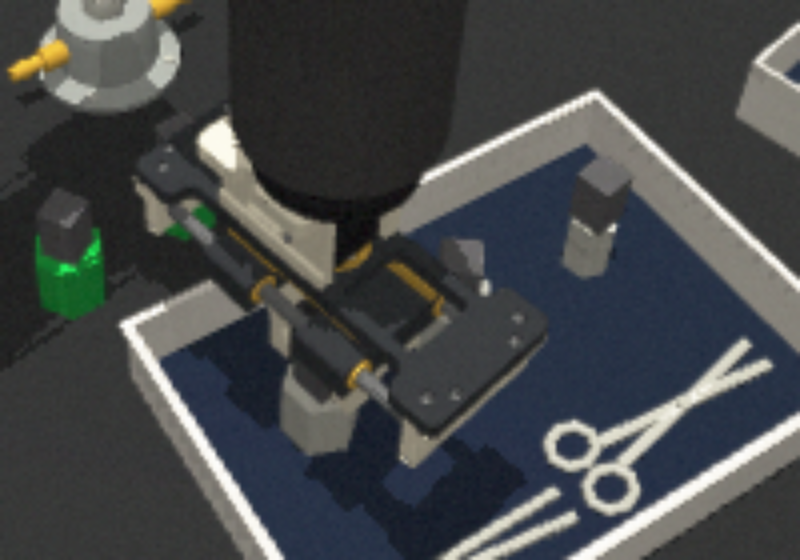

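The picture shows the gripper over S2, its head at (315,370) between the fingers. I let the grip build up and lift a little.

```bash
python3 -m crank '[[[0,0,0,0],[0,0,0,0],[0,0,0,0]]]' 1 40; python3 -m crank '[[[0,0,-0.5,0],[0,0,-1,0],[0,0,-1.6,0],[0,0,-1.6,0]]]' 1 40;  python3 -c "
from h import *
rel(.4988,.1176,.14,np.radians(9))
im,d,P=cloud('side'); save(cv2.resize(im[200:340,200:400],(800,560)),'v7.png')"
```

```text
t: 11.32
eef_pos: [0.4189, -0.1754, 0.0216]
ee_rot: [3.142, 0.0, 0.036]
force: [1.0, 1.1, -1.0]
width: 0.022
gripper_force: 39.9
t: 11.82
eef_pos: [0.4203, -0.1754, 0.0634]
ee_rot: [3.141, -0.004, 0.037]
force: [0.5, -0.5, -3.1]
width: 0.0218
gripper_force: 39.9
rel [  3.57 -11.6   -3.07] turn -1.38 yaw 2.1 p [ 0.4203 -0.1754  0.0634] q6 1.57 t 11.82 F [ 0.5 -0.5 -3.1]
```

View pics/v7.png

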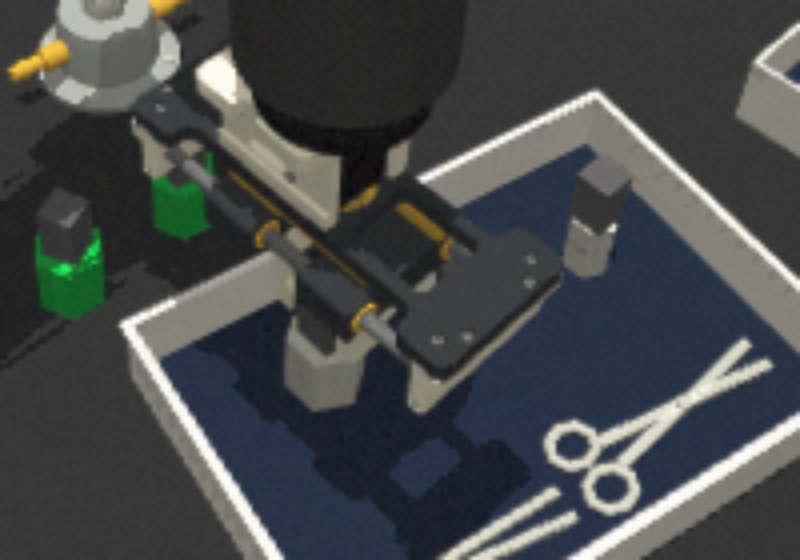

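Lifted and held (39.9 N grip, width 22 mm). Carrying it to above the nut, turned to 9°.

```bash
python3 -m crank '[[[0.2,-0.3,-2,0],[0.5,-1.5,-3,0],[1,-3.5,-3,-0.4],[1.6,-5.6,-3,-0.8],[2.3,-7.7,-3,-1.38],[3,-9.8,-3,-1.38],[3.57,-11.6,-3,-1.38],[3.57,-11.6,-2.6,-1.38],[3.57,-11.6,-2,-1.38],[3.57,-11.6,-1.6,-1.38],[3.57,-11.6,-1.6,-1.38],[3.57,-11.6,-1.6,-1.38]]]';  python3 -c "
from h import *
rel(.4988,.1176,.0736,np.radians(9))
im,d,P=cloud('wrist'); save(im,'w8.png')
a=im[110:280,150:350]
im,d,P=cloud('side'); save(np.hstack([cv2.resize(im[130:250,170:270],(400,480)),cv2.resize(a,(400,480))]),'v8.png')"
```

```text
t: 13.38
eef_pos: [0.4979, 0.1172, 0.102]
ee_rot: [-3.142, -0.001, 0.156]
force: [0.5, -0.1, -2.3]
width: 0.0219
gripper_force: 39.9
rel [ 0.04 -0.01  1.14] turn -0.01 yaw 8.9 p [0.4979 0.1172 0.102 ] q6 1.11 t 13.38 F [ 0.5 -0.1 -2.3]
```

View pics/v8.png

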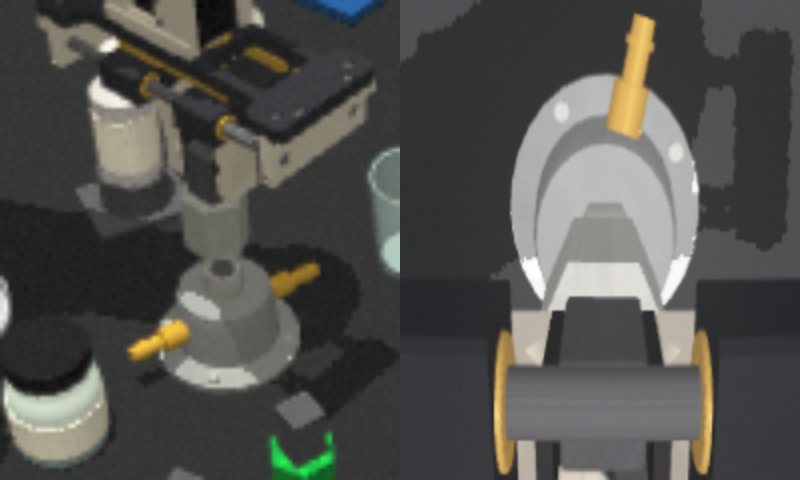

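Side view: socket at (215,230) hangs just over the nut at (222,268); well aligned in both views. Lowering gently.

```bash
python3 -m crank '[[[0.03,0,0.5,0],[0.03,0,0.8,0],[0.03,0,0.9,0],[0.03,0,1.0,0],[0.03,0,1.0,0]]]'; python3 -m crank '[[[0,0,0.1,0],[0,0,0.2,0],[0,0,0.2,0]]]'
```

```text
t: 14.1
eef_pos: [0.4983, 0.1178, 0.0765]
ee_rot: [3.142, 0.0, 0.157]
force: [-0.2, -0.5, -2.6]
width: 0.0218
gripper_force: 39.9
t: 14.48
eef_pos: [0.4986, 0.1177, 0.0716]
ee_rot: [3.141, -0.0, 0.157]
force: [0.3, -1.6, -2.8]
width: 0.0217
gripper_force: 39.9
```

```bash
python3 -m crank '[[[0,0,0.1,0],[0,0,0.2,0],[0,0,0.3,0],[0,0,0.3,0]]]'; python3 -m crank '[[[0,0,0.08,0],[0,0,0.16,0],[0,0,0.16,0],[0,0,0.16,0]]]'
```

```text
t: 14.98
eef_pos: [0.4985, 0.1176, 0.0639]
ee_rot: [3.141, -0.0, 0.157]
force: [3.9, -3.1, -4.7]
width: 0.0219
gripper_force: 39.9
t: 15.48
eef_pos: [0.4988, 0.1177, 0.0615]
ee_rot: [3.141, -0.001, 0.157]
force: [-1.0, -4.2, 12.1]
width: 0.0217
gripper_force: 39.9
```

It fits: it went down past both false stops and met the turret's top at the expected TCP height. One more light push, then verify.

```bash
python3 -m crank '[[[0,0,0.06,0],[0,0,0.06,0],[0,0,0.06,0],[0,0,0.06,0]]]';  python3 -c "
from h import *
im,d,P=cloud('side')
save(cv2.resize(im[130:250,170:290],(600,600)),'v9.png')"
```

```text
t: 15.98
eef_pos: [0.499, 0.1178, 0.0614]
ee_rot: [3.141, -0.002, 0.158]
force: [-6.1, -4.4, 26.1]
width: 0.0216
gripper_force: 39.9
```

View pics/v9.png

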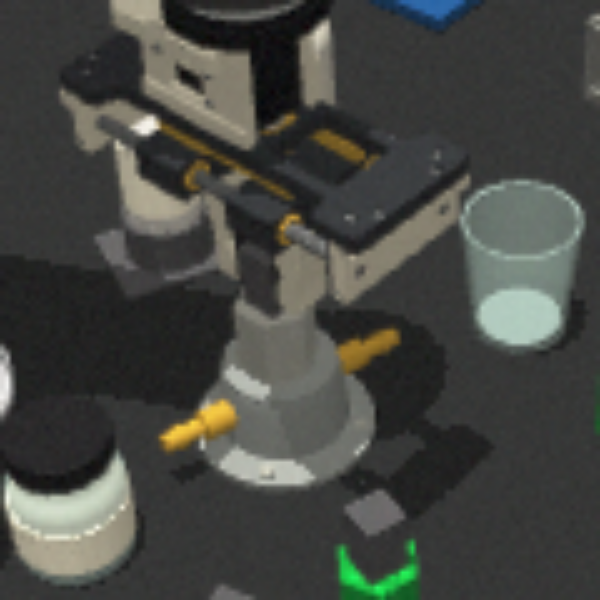

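The socket stands flush on the turret's top at (275,345), nut fully covered, firmly held; bystanders undisturbed. Handing in.

```bash
python3 -c "
from station import arm
print(arm.job_done())"
```

```text
the job is handed in; nothing more can be done
None
```

I pressed the canister cap fully down and released it, though my camera check that it sprang back found no cap; the first socket I tried fitted, and I handed in at about 16 s still holding it fully down on the nut with about 26 N.

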